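Blade check of a slicing disc at the inspection camera

ROBOT

A 6-joint arm with a two-finger parallel gripper is mounted at the origin on the work surface. World frame = base frame: x ahead of the robot, y to its left, z up, the work surface at z = 0. Lengths are in m, angles in degrees, forces in N, time in s.
With the tool pointing down it reaches from about 0.25 to 0.775 m from the base axis. Payload 8.9 kg.
Tool frame: the origin (TCP) lies at the very end of the fingers, on their centre line; the grasp point (between the pads) lies 19 mm behind it; z points along the fingers, y is the line along which they close (so a half turn about z gives the same grasp; the last joint's range is limited). The gripper opens to 85 mm and grips with 20 to 120 N. Pads are 22 mm wide; open, the fingers measure 114 mm over their backs; the gripper's body (76 mm by 85 mm) begins 54 mm behind the grasp point. The pads swing forward as they close: fully open they stand 13 mm farther back than shut.
Start: joints at [60.544, 16.656, -8.789, 64.555, 0, 82.019], TCP at [0.192, 0.489, 0.231] pointing down, gripper open.
Joint ranges: [-144.48, 144.48], [-52.06, 99.96], [-74.48, 78.29], [-112.23, 115.85], [-86.99, 84.42], [-180, 180]. Speed limits (degrees/s): [127.2, 127.2, 159.86, 180, 180, 180].

INTERFACE

Orientations are given as [roll, pitch, yaw] about the fixed x, y, z axes, in that order (R = Rz(yaw) Ry(pitch) Rx(roll)).
In Python, from station import telemetry, imaging, close_job gives the robot as it stands. The module is installed in compiled form; this text tells all that it offers.
- The arm moves only by the shell command python3 -m handwheel 'ROWS' [FORCE]. ROWS is JSON, a list that holds one entry, the list of rows, each a list of 7 numbers: the closure, from 0 (fully open) to 1 (shut), then the shift along the tool's x, y, z in mm, then the turn, a rotation vector about the tool's x, y, z in degrees. In form: [[[hand, x, y, z, rx, ry, rz], ...]]. A call has exactly 5 rows; each row is the pose to reach, as a shift and turn from the pose commanded when the call began, along the tool's axes at that moment; what a row does not reach only later rows make up. A row lasts 1/8 s, in which the tool goes at most 62.5 mm and 10.7 degrees, less where a joint would pass 70% of its speed; a pose out of reach is approached as far as the arm can. A call with a gripper value outside its range is refused whole. The fingers move at their own pace and stop on an object; FORCE is the grip in N (left out, the last holds). Time passes only in rows, so rows that repeat a pose let the fingers close, or fill a call up. It gives the time, the measured TCP pose, the force, the opening and the grip force at its end, in the units of the state.
- telemetry.observe(): the state, without advancing time (a new reading comes with each control period).
- imaging.read_camera(name): name is "scene" or "top"; returns the picture (384x512x3 uint8, red, green, blue); there is no depth.
- imaging.camera_params(name): a dict with "fx", "fy", "cx", "cy" (pixels), "D" ([k1, k2, p1, p2, k3] as OpenCV has them; the pictures are not rectified), "R" (3x3) and "t" (3): a world point X has camera coordinates R X + t. Camera axes: x right, y down, z forward; pixel columns grow to the right and rows downward; lengths in m; the calibration is good to about 2 mm. A picture is of the moment at which its call begins. camera_params takes no time and is no camera call.
- close_job(): hands the job in; it is judged then, once.
The state is a dict: "clock": time; "q": joint angles; "qvel": joint speeds; "joint_efforts": joint torques, N m; "ee_pos": TCP position; "tool_rot": TCP orientation; "wrist_force": force on the tool from outside, world axes, zero at the start; "moment": the same for the moment, N m; "width": finger opening in m; "grasp_force": force on a finger pad.
Only numpy, scipy, OpenCV 4.12 (cv2) and the standard library are available. Lean on these libraries where they do the work, as an engineer would, in place of code of your own. Each camera call takes 0.05 s, during which the arm holds its last target. There are 200 camera calls.

TASK

A steel jug has been left standing in front of the inspection camera: hang it by its handle on the free arm of the jug tree, so that the camera's view is clear. Then take the round slicing disc out of the disc rack and show it to the camera for the blade check: held upright in the air, bladed side square to the lens, centred on it and 15 cm in front of it. Finish while still holding the disc there, quite still; keep the camera untouched and leave the dicing grids and everything else where they are.

Things in the scene. Friction and masses are not known exactly. Their poses are not given: they have to be found in the camera images.
- jug: Steel jug: open straight cup 120 mm high, 64 mm outside diameter, 0.15-0.25 kg, upright 120-160 mm in front of the lens. Origin: centre of its underside, z up its axis. Handle on its +y side, a 7 mm bar in the y-z plane: out from the wall at z = 108 to y = 60 (z = 111), down at y = 69, back to the wall at z = 35. Clear opening: y = 32 to 65; at y = 50, z = 50 to 106 mm.
- jug_handle (a point): Point in the middle of the jug's handle opening: y = 50 mm, z = 76 mm in the jug's frame. Same axes as the jug.
- tree: Jug tree, fixed: foot 144 mm across, 14 mm post, ball on top (240 mm high), three level arms of 8 mm bar 215 mm above the worktop. Origin: centre of the foot's underside. The free arm points along its own -x, 92 mm from the post's axis, then bends up to a tip at x = -102 mm whose top is 18 mm above the arm's centre line. Both other arms carry a small measuring cup that swings.
- hook (a point): Point on the centre line of the free arm, 60 mm from the post's axis (tree frame x = -60 mm, z = 215 mm). Same axes as the tree: the arm's tip is towards -x, so a handle goes on by moving towards +x.
- rack: Steel wire rack for cutting discs, fixed, 220 mm long (own x), 120 mm wide, pins up to 79 mm high. Three upright places at x = -70, 0 and +70 mm, each with pins 14 mm apart on both faces at y = +-50 mm: what stands there lifts straight up. Origin: centre of its footprint on the worktop, z up.
- disc: Slicing disc: round plain metal plate, 175 mm diameter, 10 mm thick, 0.3-0.5 kg, on edge in one of the rack's three places. Origin: its centre, 97 mm above the worktop (top edge 184 mm). Own x = disc axis, out of the BLADED face (two low blades left and right of the centre); the other face has a 42 mm hub standing out 18 mm. In the rack x is the rack's x; the top 55 mm of both faces is plain.
- grid0: Square dicing grid (coarse), frame 120 x 120 x 10 mm, standing upright in another place of the rack, top at 144 mm. Origin: middle of its lower edge. Stays where it is.
- grid1: Square dicing grid (fine), same frame of 120 x 120 x 10 mm, in the remaining place of the rack. Stays where it is.
- stand: Stand of the inspection camera, fixed: foot 100 x 120 x 14 mm, column 16 mm thick and 260 mm high behind the camera (at x = +35 mm). Origin: underside of the foot, under the camera.
- lens (a point): Centre of the front glass of the inspection camera (grey box with black lens barrel), 165-205 mm above the worktop, set differently each time. The camera looks level along this point's own -x; y sideways, z up. The disc's centre belongs at x = -150 mm, y = 0, z = 0 here, with the disc's x axis along this x axis.
- shaker: Steel seasoning shaker, 44 mm diameter, 85 mm high, upright; stays where it is.
- tub: White lidded tub, 112 mm diameter, 76 mm high; stays where it is.
- spoon: Steel spoon, 220 mm long, lying; stays where it is.
- brush: Cleaning brush, 200 mm long, lying; stays where it is.
There are look-alikes about, which are no part of the job. Of the things that look like the disc, the larger one is meant. Leave any orange look-alike of the jug alone.

How it is judged (in metres and radians):
On the way, in this order (a step that is already met when the one before it is completed fails the run):
1. the jug hangs by its handle on the free arm of the jug tree, let go (contact force between jug and tree above 0.3 N and contact force between jug and the fingers below 0.1 N and height (world z) of jug above 0.03 m and x of jug_handle in the frame of tree between -0.105 and 0 m and y of jug_handle in the frame of tree between -0.04 and 0.04 m and z of jug_handle in the frame of tree above 0.165 m), for 0.3 s.
2. the slicing disc is lifted off the rack in the fingers (contact force between disc and the fingers above 2 N and contact force between disc and rack below 0.05 N and contact force between disc and jug below 0.05 N and contact force between disc and stand below 0.05 N and height (world z) of disc above 0.135 m), for 0.2 s.
At the end, for the whole second after the job is handed in: Jug hangs by its handle on the free arm, let go, clear of the worktop. Disc held still by the fingers alone, centre within 20 mm of the lens axis, 120-180 mm from the lens, blades towards it, square within 0.15 rad. Grids within 30 mm, other things within 50 mm of their places; camera not struck (all of step 1 and all of step 2 and x of lens in the frame of disc between 0.12 and 0.18 m and y of disc in the frame of lens between -0.02 and 0.02 m and z of disc in the frame of lens between -0.02 and 0.02 m and angle between the x axis of disc and the x axis of lens, either way round below 0.15 rad and linear speed of disc below 0.02 m/s and distance of each of shaker, tub, spoon, brush from where it was at the start of the episode below 0.05 m and distance of each of grid0, grid1 from where it was at the start of the episode below 0.03 m); the arm keeps its last pose, push and grip.
It fails at once if the camera or its stand is struck (contact force between stand and the arm above 3 N or contact force between stand and the fingers above 3 N or contact force between stand and disc above 3 N or contact force between stand and jug above 3 N).
It fails at once if a dicing grid is moved out of its place, or something else on the worktop is shoved away (not (distance of each of shaker, tub, spoon, brush from where it was at the start of the episode below 0.05 m and distance of each of grid0, grid1 from where it was at the start of the episode below 0.03 m)).
It also fails if it takes over 64 s, if anything falls off the work surface, if the arm or the gripper's body presses on something with over 40 N, if the wrist force passes 120 N, or if a joint passes its speed limit or range.

## Working session

There is one attempt and no reset: what is moved stays moved. The work goes in short steps, Python scripts to look and compute and a shell command to move; the robot and the scene stay as the last step left them, time stands still between calls to the robot, and variables do not carry over. Pictures are saved under pics/ and viewed, at most 10 in all, crops included, and the job is handed in when it is done.

```bash
mkdir -p pics
python3 - <<'E'
from station import telemetry, imaging
import cv2
for n in("scene","top"):
    im=imaging.read_camera(n); cv2.imwrite(f"pics/{n}0.png",cv2.resize(im[:,:,::-1],(800,600),interpolation=cv2.INTER_CUBIC))
    cv2.imwrite(f"pics/raw_{n}0.png",im[:,:,::-1])
    p=imaging.camera_params(n);print(n,{k:(v if not hasattr(v,'round') else v) for k,v in p.items()})
print(telemetry.observe())
E
```

```text
scene {'fx': 479.65677868723935, 'fy': 479.65677868723935, 'cx': 252.81803281042852, 'cy': 193.06746562345535, 'D': array([-0.17244172,  0.        ,  0.        ,  0.        ,  0.        ]), 'R': array([[-8.43570352e-01,  5.37018300e-01, -6.37166671e-04],
       [ 4.20257023e-01,  6.59417367e-01, -6.23340012e-01],
       [-3.34324835e-01, -5.26098927e-01, -7.81950653e-01]]), 't': array([ 0.51276087, -0.10424575,  1.63912102])}
top {'fx': 425.07465424042414, 'fy': 425.07465424042414, 'cx': 255.17766390188237, 'cy': 189.6262455635423, 'D': array([-0.06398941,  0.        ,  0.        ,  0.        ,  0.        ]), 'R': array([[ 0.01132743, -0.99990935, -0.0072786 ],
       [-0.9912817 , -0.0102735 , -0.13135844],
       [ 0.13127175,  0.0087031 , -0.99130822]]), 't': array([-0.07054243,  0.56913599,  1.48474437])}
{'clock': 0.1, 'q': array([ 6.05457787e+01,  1.66860609e+01, -8.82643737e+00,  6.45533838e+01,
        1.56274091e-03,  8.20176038e+01]), 'qvel': array([ 0.09257492, -0.09019037,  0.10262931, -0.05889285, -0.09738743,
       -0.02840645]), 'joint_efforts': array([ 1.03267012e-03, -5.37977743e+01,  3.31918931e+01,  9.35391319e-03,
       -1.88258186e-04, -5.15131276e-06]), 'ee_pos': array([0.19198224, 0.48823161, 0.23078846]), 'tool_rot': array([-1.79934973e+02, -1.06965560e-02,  1.58528168e+02]), 'wrist_force': array([-0.04929493,  0.01637843, -0.06299751]), 'moment': array([-0.02317693,  0.0197074 , -0.00537622]), 'grasp_force': 0.0, 'width': 0.08524592031829875}
```

View pics/scene0.png

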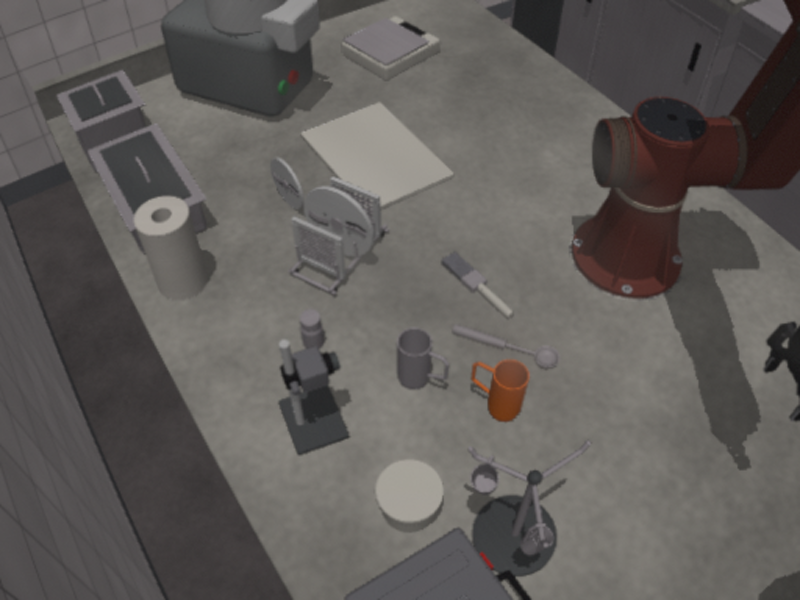

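View pics/top0.png

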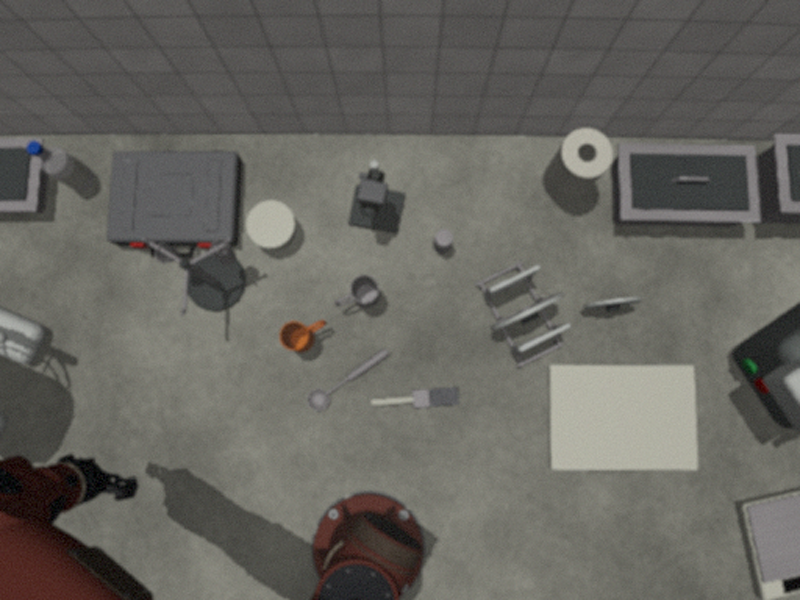

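Candidates (800x600 scene view):
- **Jug:** the steel one at (415,358) and the orange look-alike at (507,390). I choose the steel one, in front of the lens.
- **Disc:** the large one in the rack at (340,215) and a small one standing alone at (287,183). I choose the one in the rack's middle place.
- **Tree:** the free arm runs from the ball (535,478) to (588,445), without a cup. In the top view it runs from (186,265) to (185,312).
- **Camera:** box at (312,368), with its barrel towards the jug.

Next I check these in close crops.

```bash
cat > h.py <<'E'
import numpy as np, cv2
from station import telemetry, imaging
P={n:imaging.camera_params(n) for n in("scene","top")}
def K(p): return np.array([[p["fx"],0,p["cx"]],[0,p["fy"],p["cy"]],[0,0,1]])
def ray(n,uv):
    p=P[n];u=cv2.undistortPoints(np.array([[uv]],float),K(p),p["D"])[0,0]
    return -p["R"].T@p["t"], p["R"].T@np.array([u[0],u[1],1])
def atz(n,uv,z):
    c,d=ray(n,uv);return c+d*(z-c[2])/d[2]
def tri(us,ut):
    A=[];b=[]
    for n,u in(("scene",us),("top",ut)):
        c,d=ray(n,u);d=d/np.linalg.norm(d);M=np.eye(3)-np.outer(d,d);A.append(M);b.append(M@c)
    A=np.vstack(A);b=np.hstack(b);x,*_=np.linalg.lstsq(A,b,rcond=None)
    return x.round(4),np.linalg.norm(A@x-b).round(4)
def proj(n,X):
    p=P[n];r,_=cv2.Rodrigues(p["R"]);return cv2.projectPoints(np.atleast_2d(np.array(X,float)),r,p["t"],K(p),p["D"])[0][:,0]
def crop(im,x0,y0,x1,y1,s,step=10):
    c=cv2.resize(im[y0:y1,x0:x1,::-1],None,fx=s,fy=s,interpolation=cv2.INTER_CUBIC)
    c=cv2.convertScaleAbs(c,alpha=1.6)
    for x in range(-(-x0//step)*step,x1,step):
        cv2.line(c,((x-x0)*s,0),((x-x0)*s,6),(0,255,255),1)
        if x%20==0:cv2.putText(c,str(x),((x-x0)*s,16),0,.35,(0,255,255))
    for y in range(-(-y0//step)*step,y1,step):
        cv2.line(c,(0,(y-y0)*s),(6,(y-y0)*s),(0,255,255),1)
        if y%20==0:cv2.putText(c,str(y),(8,(y-y0)*s+4),0,.35,(0,255,255))
    return c
E
python3 - <<'E'
from h import *
t=cv2.imread("pics/raw_top0.png")[:,:,::-1];s=cv2.imread("pics/raw_scene0.png")[:,:,::-1]
cv2.imwrite("pics/a.png",crop(t,80,95,280,240,4))
cv2.imwrite("pics/b.png",crop(s,170,190,400,384,3))
c=np.zeros((600,800,3),np.uint8)
a=crop(s,165,90,255,200,5)[:,:440];c[:a.shape[0],:a.shape[1]]=a
b=crop(t,300,160,390,240,4);c[:b.shape[0],440:440+b.shape[1]]=b
cv2.imwrite("pics/c.png",c)
E
```

```text
(no output)
```

View pics/a.png

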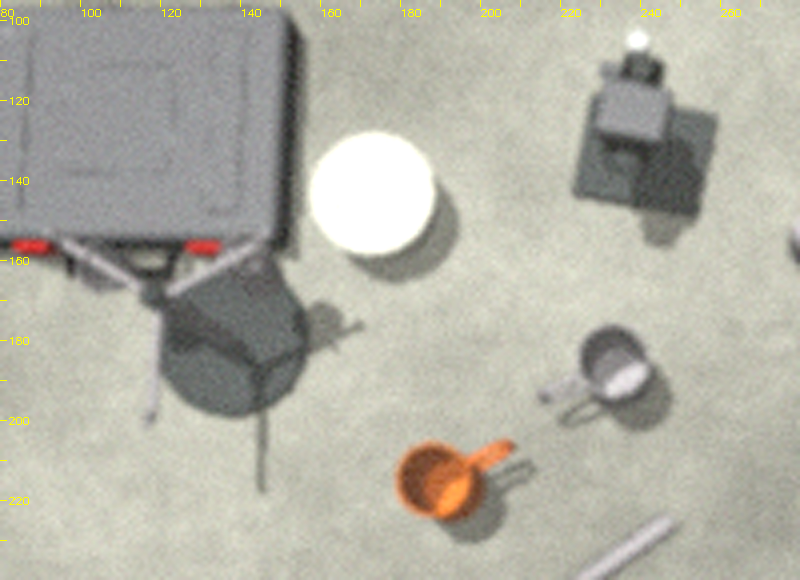

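View pics/b.png

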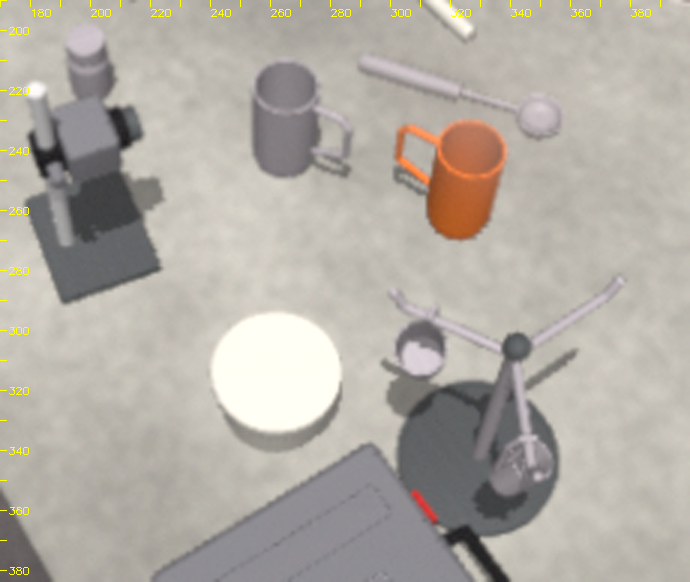

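View pics/c.png

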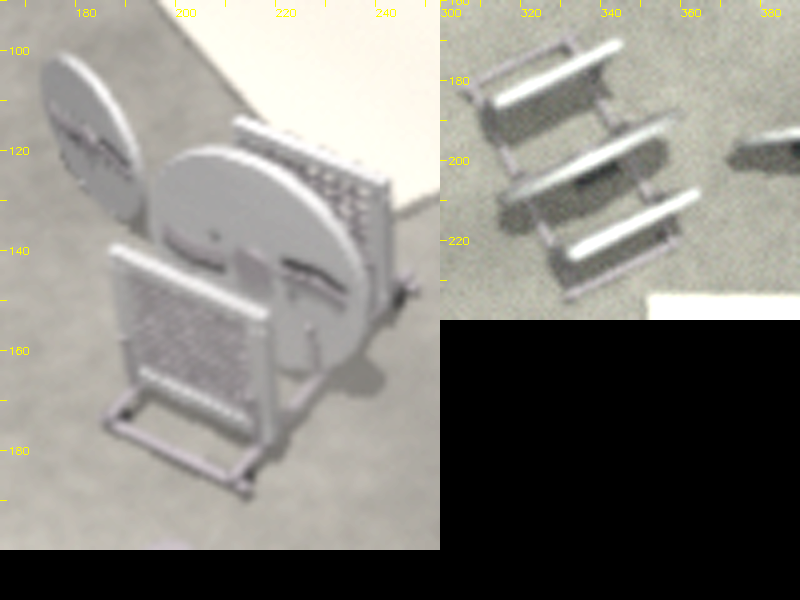

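Run:
```python
from h import *
r=lambda v:np.round(v,4)
for n in P: print(n,'cam',r(ray(n,(250,190))[0]))
print('jug rim tri',tri((265,219),(233.5,185)),'atz',r(atz('top',(233.5,185),.12)),r(atz('scene',(265,219),.12)))
print('jug handle',r(atz('top',(216,194),.111)), tri((286,231),(216,194)))
print('ball',tri((341.7,305.3),(118.2,168.5)))
print('tip',tri((377.3,283.7),(117,200.5)))
print('foot',r(atz('top',(138.2,181),.014)),r(atz('scene',(329.3,342.7),.014)))
cs=[atz('top',(80+x/4,95+y/4),.014) for x,y in((600,95),(718,115),(697,217),(573,195))]
print('cam foot',r(cs)[:, :2],np.linalg.norm(cs[2]-cs[3]),np.linalg.norm(cs[1]-cs[2]))
print('col top',tri((182.3,220),(239.2,105)))
print('barrel front',tri((214.5,231),(236,135)),r(atz('top',(235.5,138),.185)),r(atz('scene',(214.5,231),.185)))
for a,b in(((314.2,186.2),(345,170.7)),((333,223.7),(364.2,208.2))):
    A,B=atz('top',a,.144),atz('top',b,.144);print('grid',r(A),r(B),np.linalg.norm(B-A),np.degrees(np.arctan2(*(B-A)[[1,0]])))
print('disc top',r(atz('top',(338,199.2),.184)))
```

```text
scene cam [1.0244 0.6557 1.2171]
top cam [ 0.3701 -0.0776  1.5461]
jug rim tri (array([0.5743, 0.0096, 0.1129]), np.float64(0.0014)) atz [0.574  0.0086 0.12  ] [0.5765 0.0145 0.12  ]
jug handle [0.5437 0.0682 0.111 ] (array([0.5437, 0.0699, 0.1032]), np.float64(0.0018))
ball (array([0.6072, 0.3703, 0.2288]), np.float64(0.001))
tip (array([0.5036, 0.3713, 0.2265]), np.float64(0.0045))
foot [0.6004 0.3656 0.014 ] [0.61   0.3759 0.014 ]
cam foot [[ 0.8385  0.0327]
 [ 0.8202 -0.0774]
 [ 0.723  -0.059 ]
 [ 0.7427  0.0557]] 0.11646824551201604 0.09890485206137226
col top (array([ 0.8073, -0.012 ,  0.2587]), np.float64(0.0023))
barrel front (array([0.7325, 0.0023, 0.1697]), np.float64(0.0045)) [0.7208 0.001  0.185 ] [0.7345 0.0141 0.185 ]
grid [ 0.5693 -0.2618  0.144 ] [ 0.6228 -0.3657  0.144 ] 0.11684377179932441 -62.716951536399705
grid [ 0.4451 -0.3231  0.144 ] [ 0.4974 -0.4276  0.144 ] 0.11678811582888415 -63.42310910125037
disc top [ 0.5221 -0.3332  0.184 ]
```

Pictures a and b:
- **Jug:** rim centre at top (233.5,185), handle at (216,194), so the handle points at about 117°.
- **Tree:** ball at top (118,168), tip of the free arm at (117,200). The arm lies along world -x and carries no cup. The other two arms carry cups.

Picture c: the disc in the middle place is the larger one. Its blades face the scene camera (+x,+y), and the hub shows on the far side at top (337,205).

The sizes agree with those given: handle reach 67 mm, arm 103 mm, grid 117 mm.

```bash
cat >> h.py <<'E'
from scipy.spatial.transform import Rotation as Ro
def go(x,y,z,yaw,rp=(180,0)):
    s=telemetry.observe();R0=Ro.from_euler('xyz',s["tool_rot"],degrees=True);R1=Ro.from_euler('xyz',[rp[0],rp[1],yaw],degrees=True)
    d=R0.inv().apply(np.array([x,y,z])-s["ee_pos"])*1000
    print('shift',d.round(1),'turn',(R0.inv()*R1).as_rotvec(degrees=True).round(1),'| now',s["ee_pos"].round(4),s["tool_rot"].round(1),'w',round(s["width"],4),'t',s["clock"],'F',s["wrist_force"].round(1))
E
python3 -c "
from h import *
go(.574,.009,.2,116.6)"
```

```text
shift [-530.9 -306.1   31. ] turn [-0.1  0.  41.9] | now [0.192  0.4882 0.2308] [-179.9   -0.   158.5] w 0.0852 t 0.1 F [-0.   0.  -0.1]
```

```bash
python3 -m handwheel '[[[0,-53,-31,3,0,0,4],[0,-106,-61,6,0,0,8],[0,-159,-92,9,0,0,13],[0,-212,-122,12,0,0,17],[0,-265,-153,15,0,0,21]]]' 60; python3 -c "
from h import *
go(.574,.009,.2,116.6)"
```

```text
clock: 0.72
ee_pos: [0.3836, 0.2475, 0.2161]
tool_rot: [180.0, -0.0, 137.4]
wrist_force: [1.1, 1.1, 0.7]
width: 0.0854
grasp_force: 0.0
shift [-301.5  -46.7   16.1] turn [ 0.  -0.  20.8] | now [0.3836 0.2475 0.2161] [180.   -0.  137.4] w 0.0854 t 0.725 F [1.1 1.1 0.7]
```

```bash
python3 -m handwheel '[[[0,-60,-9,3,0,0,4],[0,-120,-19,6,0,0,8],[0,-181,-28,9,0,0,13],[0,-241,-38,12,0,0,17],[0,-301,-47,16,0,0,21]]]'
python3 - <<'E'
from h import *
go(.574,.009,.2,116.6)
im=imaging.read_camera("scene");t=imaging.read_camera("top");go(.574,.009,.068,116.6)
c=np.zeros((600,800,3),np.uint8)
a=crop(im,225,170,325,270,5)[:,:440];c[:a.shape[0],:a.shape[1]]=a
b=crop(t,195,145,285,235,4);c[:b.shape[0],440:440+b.shape[1]]=b
cv2.imwrite("pics/d.png",c)
E
```

```text
clock: 1.35
ee_pos: [0.5739, 0.0094, 0.2]
tool_rot: [-180.0, -0.0, 116.4]
wrist_force: [0.6, 0.7, 0.6]
width: 0.0858
grasp_force: 0.0
shift [-0.4 -0.1 -0. ] turn [-0.  -0.  -0.2] | now [0.5739 0.0094 0.2   ] [-180.    -0.   116.4] w 0.0858 t 1.35 F [0.6 0.7 0.6]
shift [  3.1  -0.5 131. ] turn [-0.   0.1 -0.5] | now [0.5757 0.0066 0.199 ] [-1.800e+02  1.000e-01  1.161e+02] w 0.0853 t 1.45 F [ 0.3  0.2 -0.5]
```

View pics/d.png

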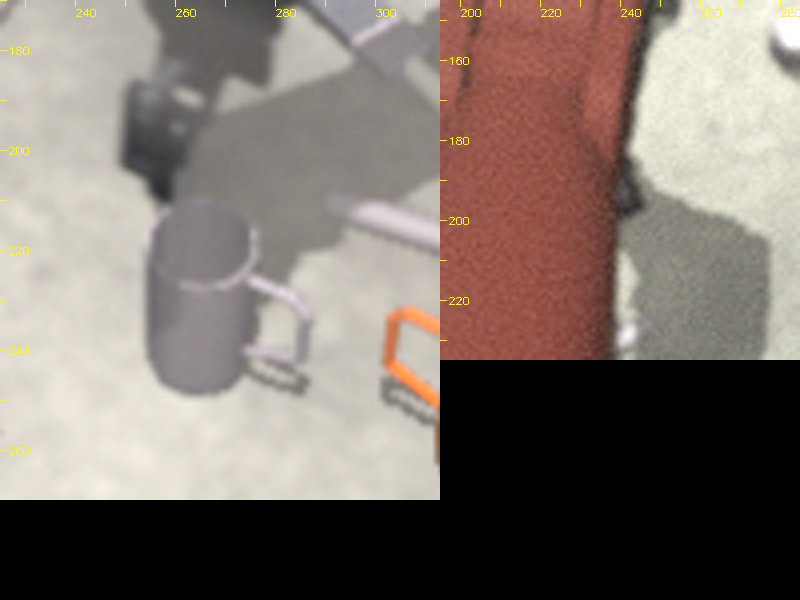

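The picture shows the open gripper straight above the steel jug. The rim centre is at scene (266.4,218.6) and the handle at (284,232), which agrees with the first measurement. Descending now.

```bash
python3 -m handwheel '[[[0,2,1,30,0,0,0],[0,2,1,60,0,0,0],[0,2,1,95,0,0,0],[0,2,1,132,0,0,0],[0,2,1,132,0,0,0]]]' 40; python3 -m handwheel '[[[0.6,0,0,0,0,0,0],[0.6,0,0,0,0,0,0],[0.6,0,0,0,0,0,0],[0.6,0,0,0,0,0,0],[0.6,0,0,0,0,0,0]]]' 40; python3 -c "
from h import *
go(.574,.009,.27,116.6)"
```

```text
clock: 2.08
ee_pos: [0.5703, 0.0141, 0.0659]
tool_rot: [-179.7, -0.2, 116.6]
wrist_force: [0.1, -0.4, -0.1]
width: 0.0856
grasp_force: 0.0
clock: 2.7
ee_pos: [0.5744, 0.0135, 0.0701]
tool_rot: [179.8, 0.1, 116.5]
wrist_force: [0.7, 1.8, 7.5]
width: 0.0626
grasp_force: 44.5
shift [  -4.1   -1.8 -199.9] turn [ 0.2  0.1 -0.1] | now [0.5744 0.0135 0.0701] [1.798e+02 1.000e-01 1.165e+02] w 0.0626 t 2.7 F [0.7 1.8 7.5]
```

```bash
python3 -m handwheel '[[[0.6,0,0,-20,0,0,0],[0.6,0,0,-55,0,0,0],[0.6,0,0,-100,0,0,0],[0.6,0,0,-145,0,0,0],[0.6,0,0,-180,0,0,0]]]' 40; python3 -c "
from h import *
go(.45,.322,.235,90)"
```

```text
clock: 3.32
ee_pos: [0.5733, 0.0134, 0.251]
tool_rot: [179.9, 0.1, 116.5]
wrist_force: [0.2, 0.2, -2.0]
width: 0.0619
grasp_force: 44.7
shift [331.1  27.5  15.6] turn [ 0.1  0.  26.5] | now [0.5733 0.0134 0.251 ] [1.799e+02 1.000e-01 1.165e+02] w 0.0619 t 3.325 F [ 0.2  0.2 -2. ]
```

```bash
python3 -m handwheel '[[[0.6,40,4,0,0,0,4],[0.6,85,8,0,0,0,8],[0.6,130,12,0,0,0,12],[0.6,175,16,0,0,0,15],[0.6,210,18,0,0,0,18]]]' 40; python3 -c "
from h import *
go(.45,.322,.235,90)"
```

```text
clock: 3.95
ee_pos: [0.4945, 0.2109, 0.249]
tool_rot: [180.0, -0.0, 98.5]
wrist_force: [-0.2, -0.6, -2.8]
width: 0.062
grasp_force: 44.6
shift [116.4 -27.6  14. ] turn [ 0.  -0.   8.5] | now [0.4945 0.2109 0.249 ] [180.   -0.   98.5] w 0.062 t 3.95 F [-0.2 -0.6 -2.8]
```

```bash
python3 -m handwheel '[[[0.6,30,-7,0,0,0,2],[0.6,60,-14,3,0,0,5],[0.6,90,-21,7,0,0,8],[0.6,116,-28,14,0,0,8.5],[0.6,116,-28,14,0,0,8.5]]]' 40
python3 - <<'E'
from h import *
go(.45,.322,.213,90)
im=imaging.read_camera("scene");t=imaging.read_camera("top")
print(telemetry.observe()["ee_pos"])
c=np.zeros((600,800,3),np.uint8)
a=crop(im,310,215,420,335,5)[:600,:550];c[:a.shape[0],:a.shape[1]]=a
b=crop(t,80,145,162,235,3);c[:b.shape[0],552:552+b.shape[1]]=b
cv2.imwrite("pics/e.png",c)
# predicted handle bar/tip pixels
print(proj("scene",[[.45,.372,.235-.069+.111],[.45,.391,.235-.069+.08],[.505,.3705,.233]]))
E
```

```text
clock: 4.58
ee_pos: [0.4493, 0.3211, 0.2343]
tool_rot: [-180.0, -0.0, 90.2]
wrist_force: [-0.6, -0.1, -2.7]
width: 0.0619
grasp_force: 44.6
shift [ 0.9  0.7 21.3] turn [-0.  -0.   0.2] | now [0.4493 0.3211 0.2343] [-180.    -0.    90.2] w 0.0619 t 4.575 F [-0.6 -0.1 -2.7]
[0.45045229 0.31986913 0.23471495]
[[398.10829445 261.84125439]
 [400.30240131 274.49608998]
 [375.87124406 282.28894112]]
```

View pics/e.png

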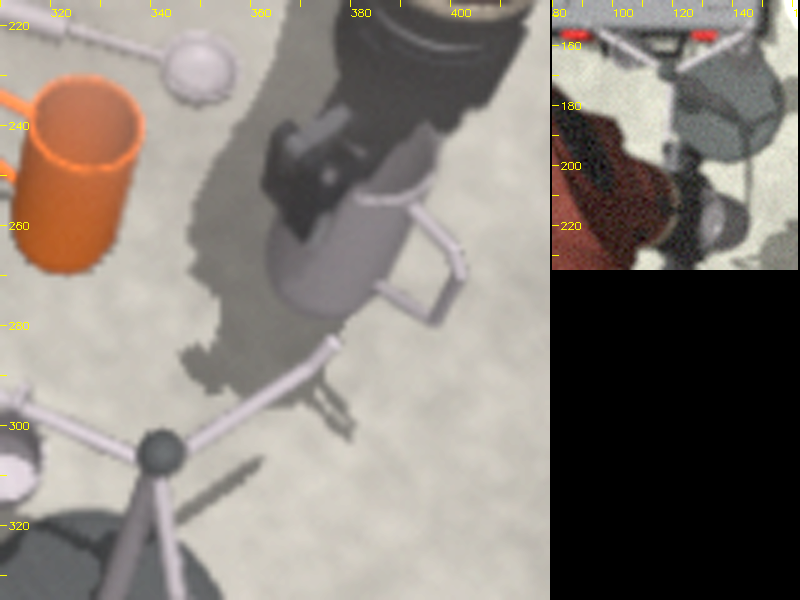

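The picture shows the jug upright in the fingers. The handle's corners are at scene (402,264) and (397,280), and the arm's tip is at (376,283). I compare these with the jug's model.

Run:
```python
from h import *
from scipy.optimize import least_squares
M=np.array([[60,111],[69,105],[69,57],[32,35],[32,108]])/1000
obs=np.array([[400,261.5],[402.0,265],[396.2,279.2],[385.5,271.5],[392.5,256.5]])
f=lambda p:(proj("scene",[[.4505,.320+p[0]+m[0],.1657+p[1]+m[1]] for m in M])-obs).ravel()
r=least_squares(f,[0,0]);print(r.x*1000,r.fun.reshape(-1,2).round(1))
r=least_squares(lambda p:(proj("scene",[[.504+p[0],.3705+p[1],.232],[.546+p[0],.3705+p[1],.215],[.590+p[0],.3705+p[1],.215]])-[[376.5,283.5],[354.5,295.3],[348,298.8]]).ravel()[[0,1,3]],[0,0]);print(r.x*1000)
print(telemetry.observe()["ee_pos"])
```

```text
[-1.60673984  4.05279468] [[ 0.2  1.6]
 [ 0.2  2.3]
 [ 0.9 -1.7]
 [-0.6 -0.8]
 [-0.7 -1.5]]
[0.85309721 2.41270476]
[0.45045229 0.31986913 0.23471495]
```

```bash
python3 -m handwheel '[[[0.6,2,0,10,0,0,0],[0.6,2,0,22,0,0,0],[0.6,2,0,22,0,0,0],[0.6,2,12,22,0,0,0],[0.6,2,25,22,0,0,0]]]' 40;python3 -m handwheel '[[[0.6,0,15,0,0,0,0],[0.6,0,30,0,0,0,0],[0.6,0,45,0,0,0,0],[0.6,0,60,0,0,0,0],[0.6,0,70,0,0,0,0]]]' 40
python3 - <<'E'
from h import *
im=imaging.read_camera("scene")
go(.546,.322,.185,90)
cv2.imwrite("pics/f.png",crop(im,310,215,420,335,5)[:600,:550])
E
```

```text
clock: 5.3
ee_pos: [0.4768, 0.3221, 0.2127]
tool_rot: [179.9, -0.0, 90.0]
wrist_force: [-0.4, -0.1, -3.0]
width: 0.0618
grasp_force: 44.7
clock: 5.92
ee_pos: [0.5469, 0.3219, 0.2121]
tool_rot: [180.0, -0.0, 90.0]
wrist_force: [0.9, -0.1, -1.7]
width: 0.0615
grasp_force: 44.6
shift [ 0.2 -1.7 27. ] turn [ 0. -0. -0.] | now [0.5477 0.3218 0.212 ] [180.  -0.  90.] w 0.062 t 5.975 F [-0.1 -0.8 -3.2]
```

View pics/f.png

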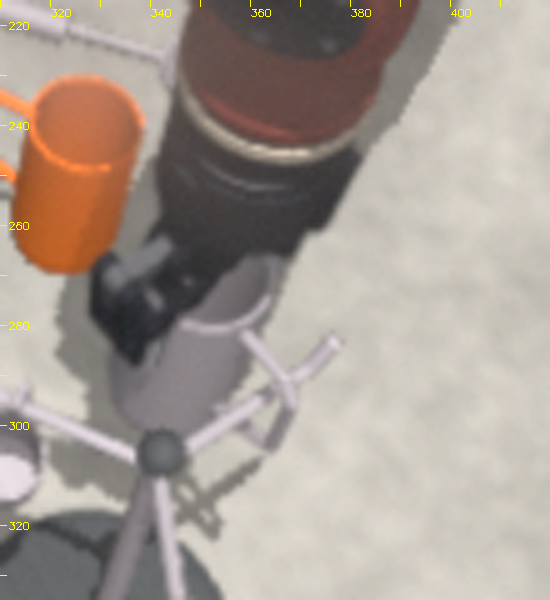

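The picture shows the arm running through the handle opening. The bar is at (366,292), with the tip beyond it at (376,283). Lowering onto the arm now.

```bash
python3 -m handwheel '[[[0.6,0,0,8,0,0,0],[0.6,0,0,16,0,0,0],[0.6,0,0,22,0,0,0],[0.6,0,0,26,0,0,0],[0.6,0,0,28,0,0,0]]]' 40;python3 -m handwheel '[[[0.6,0,0,1,0,0,0],[0.6,0,0,2,0,0,0],[0.6,0,0,3,0,0,0],[0.6,0,0,4,0,0,0],[0.6,0,0,4,0,0,0]]]' 40
```

```text
clock: 6.6
ee_pos: [0.5453, 0.322, 0.1841]
tool_rot: [-180.0, 0.0, 90.0]
wrist_force: [-0.1, -0.1, -2.0]
width: 0.0617
grasp_force: 44.6
clock: 7.22
ee_pos: [0.5458, 0.3222, 0.1814]
tool_rot: [179.9, -0.0, 90.0]
wrist_force: [-2.6, -1.6, 5.7]
width: 0.0623
grasp_force: 45.5
```

```bash
python3 -m handwheel '[[[0.2,0,0,-1,0,0,0],[0.1,0,0,-1,0,0,0],[0,0,0,-1,0,0,0],[0,0,0,-1,0,0,0],[0,0,0,-1,0,0,0]]]' 20;python3 -m handwheel '[[[0,0,0,-10,0,0,0],[0,0,0,-25,0,0,0],[0,0,0,-45,0,0,0],[0,0,0,-75,0,0,0],[0,0,0,-110,0,0,0]]]' 40
python3 - <<'E'
from h import *
im=imaging.read_camera("scene")
go(.5,-.3,.29,117)
cv2.imwrite("pics/g.png",crop(im,310,215,420,335,5)[:600,:550])
E
```

```text
clock: 7.85
ee_pos: [0.5455, 0.322, 0.1812]
tool_rot: [-180.0, 0.0, 90.0]
wrist_force: [-0.7, 0.1, 0.2]
width: 0.0855
grasp_force: 0.0
clock: 8.48
ee_pos: [0.5454, 0.322, 0.2932]
tool_rot: [180.0, -0.0, 90.0]
wrist_force: [0.5, -0.4, 0.3]
width: 0.0857
grasp_force: 0.0
shift [-622.6  -47.1    6.4] turn [  0.4  -0.1 -27. ] | now [0.5468 0.3226 0.2985] [179.6  -0.2  90. ] w 0.0853 t 8.525 F [-1.4 -1.   3.8]
```

View pics/g.png

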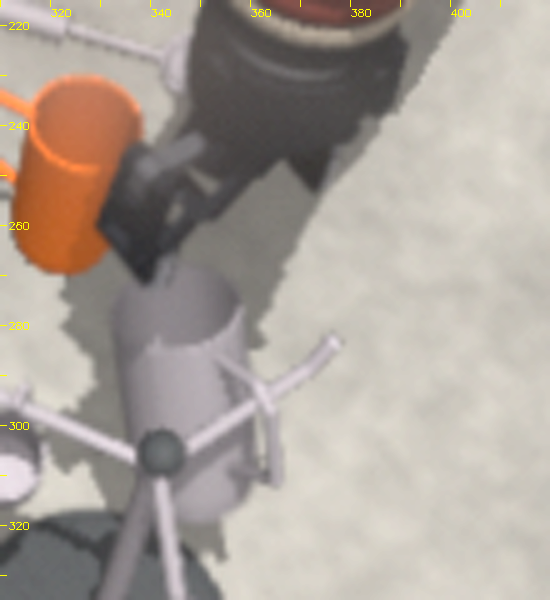

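The jug hangs freely on the free arm. In the picture its handle bar is over the arm at (363,293), and the cup is leaning under the arm. I use the last view on the lens, now that it is clear, averaging frames from both cameras.

Run:
```python
from h import *
s=np.mean([imaging.read_camera("scene") for _ in range(6)],0).astype(np.uint8)
t=np.mean([imaging.read_camera("top") for _ in range(6)],0).astype(np.uint8)
np.savez("avg.npz",s=s,t=t)
c=np.zeros((600,800,3),np.uint8)
a=crop(s,172,208,226,292,7,5)
b=crop(t,219,98,264,152,9,5)
c[:a.shape[0],:a.shape[1]]=a;c[:b.shape[0],390:390+b.shape[1]]=b
cv2.imwrite("pics/i.png",cv2.convertScaleAbs(c,alpha=1.3))
```

```text
(no output)
```

View pics/i.png

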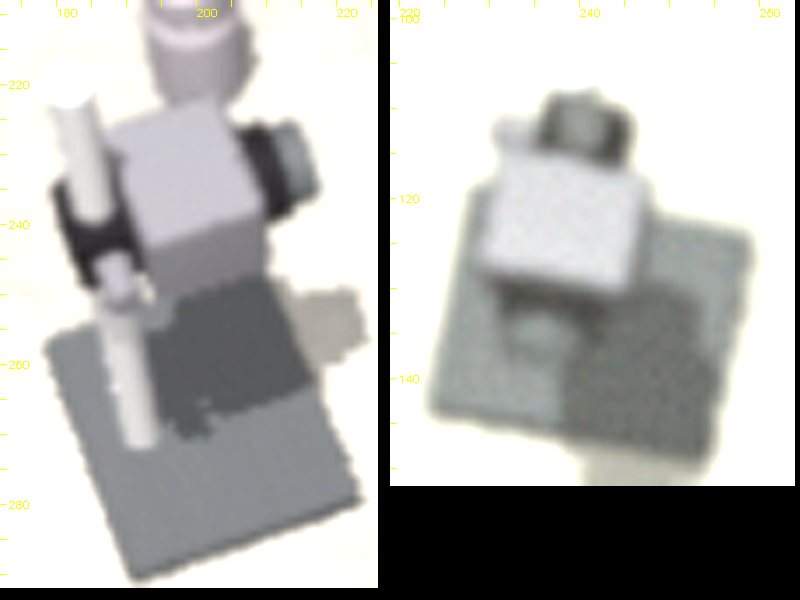

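In the picture the barrel's front is at scene (216.3,230.3) and top (235.8,136.8). The foot corners are sharp in both views.

Run:
```python
from h import *
ang=lambda a,b:np.degrees(np.arctan2(*(b-a)[[1,0]])).round(1)
print('lens',tri((216.3,230.3),(235.8,136.8)))
T=lambda x,y:(219+(x-390)/9,98+y/9); S=lambda x,y:(172+x/7,208+y/7)
C=[atz('top',T(*p),.012) for p in((432,415),(708,462),(752,235),(478,185))]
print(np.round(C,4)[:,:2],'y ax',ang(C[1],C[0]),ang(C[2],C[3]),'x ax',ang(C[0],C[3]),ang(C[1],C[2]),np.mean(C,0))
D=[atz('scene',S(*p),.008) for p in((45,345),(135,580),(360,503))]
print(np.round(D,4)[:,:2],'x/y',ang(D[1],D[0]),ang(D[2],D[1]),np.linalg.norm(D[0]-D[1]),np.linalg.norm(D[2]-D[1]))
B=[atz('top',T(*p),.205) for p in((480,280),(637,292),(645,172),(497,155))]
print('box',np.round(B,4)[:,:2],'y ax',ang(B[1],B[0]),ang(B[2],B[3]),'x ax',ang(B[0],B[3]),ang(B[1],B[2]))
B=[atz('scene',S(*p),.205) for p in((105,133),(208,98),(265,210),(145,245))]
print('boxS',np.round(B,4)[:,:2],ang(B[0],B[1]),ang(B[3],B[2]),ang(B[0],B[3]),ang(B[1],B[2]))
print('boxfront top',tri(S(265,210),T(480,280)),tri(S(208,98),T(637,292)))
```

```text
lens (array([0.7268, 0.0027, 0.1689]), np.float64(0.0039))
[[ 0.7418  0.0543]
 [ 0.7231 -0.0593]
 [ 0.8193 -0.0764]
 [ 0.8398  0.0374]] y ax 80.6 79.8 x ax -9.8 -10.1 [ 0.78101885 -0.01099229  0.012     ]
[[ 0.8207 -0.0718]
 [ 0.8405  0.0449]
 [ 0.7465  0.0628]] x/y -99.6 -10.8 0.11837302509163183 0.09567208537834998
box [[ 0.7452  0.0215]
 [ 0.7412 -0.0353]
 [ 0.7861 -0.0375]
 [ 0.792   0.0163]] y ax 86.0 83.7 x ax -6.3 -2.9
boxS [[ 0.7938 -0.022 ]
 [ 0.7542 -0.0155]
 [ 0.7606  0.0387]
 [ 0.8043  0.0288]] 170.7 167.2 78.3 83.3
boxfront top (array([0.7532, 0.023 , 0.1785]), np.float64(0.001)) (array([ 0.7478, -0.0339,  0.1784]), np.float64(0.0014))
```

```bash
python3 -m handwheel '[[[0.3,-40,0,0,0,0,0],[0.3,-95,0,0,0,0,0],[0.3,-150,0,0,0,0,-4],[0.3,-205,0,0,0,0,-8],[0.3,-260,0,0,0,0,-13]]]' 20; python3 -c "
from h import *
go(.532,-.345,.26,116.5)"
```

```text
clock: 9.75
ee_pos: [0.5454, 0.0603, 0.2914]
tool_rot: [180.0, 0.0, 103.2]
wrist_force: [1.0, -0.2, 1.0]
width: 0.0596
grasp_force: 0.0
shift [-391.6 -105.5   31.4] turn [  0.    0.  -13.3] | now [0.5454 0.0603 0.2914] [180.    0.  103.2] w 0.0596 t 9.75 F [ 1.  -0.2  1. ]
```

```bash
python3 -m handwheel '[[[0.5,-55,-15,0,0,0,-3],[0.5,-110,-30,0,0,0,-6],[0.5,-165,-45,0,0,0,-9],[0.5,-220,-60,0,0,0,-12],[0.5,-270,-73,0,0,0,-13.3]]]' 20; python3 -m handwheel '[[[0.5,-35,-3,5,0,0,0],[0.5,-70,-6,12,0,0,0],[0.5,-100,-8,20,0,0,0],[0.5,-120,-8,30,0,0,0],[0.5,-120,-8,30,0,0,0]]]' 20; python3 -c "
from h import *
go(.532,-.345,.14,116.5)"
```

```text
clock: 10.38
ee_pos: [0.535, -0.2195, 0.2913]
tool_rot: [180.0, 0.0, 116.4]
wrist_force: [0.6, -0.5, 0.0]
width: 0.0427
grasp_force: 0.0
clock: 11.0
ee_pos: [0.581, -0.3293, 0.2597]
tool_rot: [-179.9, -0.1, 116.3]
wrist_force: [-0.6, 1.2, -0.9]
width: 0.0428
grasp_force: 0.0
shift [  7.4 -50.8 119.8] turn [-0.1 -0.1 -0.2] | now [ 0.581  -0.3293  0.2597] [-1.799e+02 -1.000e-01  1.163e+02] w 0.0428 t 11.0 F [-0.6  1.2 -0.9]
```

```bash
python3 -m handwheel '[[[0.5,2,-15,0,0,0,0],[0.5,4,-30,0,0,0,0],[0.5,7,-45,0,0,0,0],[0.5,7,-51,0,0,0,0],[0.5,7,-51,0,0,0,0]]]' 20
python3 - <<'E'
from h import *
go(.532,-.345,.14,116.5)
z=np.load("avg.npz");a=np.radians(26.5);ex=np.array([np.cos(a),np.sin(a),0]);ey=np.array([-np.sin(a),np.cos(a),0])
C=np.array([.532,-.345,0])
for n,k in(("top","t"),("scene","s")):
    g=z[k].mean(2).astype(np.float32)
    for off,h in((0,.184),(.07,.144),(-.07,.144)):
        us=np.arange(-24,26,2)
        pr=[]
        for u in us:
            uv=proj(n,[C+ex*(off+u/1000)+ey*v+[0,0,h-(.0875-np.sqrt(.0875**2-v*v) if off==0 else 0)] for v in np.linspace(-.03,.03,13)]).astype(np.float32)
            pr.append(cv2.remap(g,uv[None,:,0],uv[None,:,1],1).mean())
        print(n,off,[f"{u}:{p:.0f}" for u,p in zip(us,pr)])
E
```

```text
clock: 11.62
ee_pos: [0.5323, -0.3451, 0.2617]
tool_rot: [180.0, 0.0, 116.3]
wrist_force: [-0.2, 0.4, 0.2]
width: 0.0428
grasp_force: 0.0
shift [  0.3  -0.2 121.7] turn [ 0.   0.  -0.2] | now [ 0.5323 -0.3451  0.2617] [180.    0.  116.3] w 0.0428 t 11.625 F [-0.2  0.4  0.2]
top 0 ['-24:75', '-22:71', '-20:66', '-18:63', '-16:62', '-14:67', '-12:82', '-10:108', '-8:139', '-6:165', '-4:178', '-2:177', '0:163', '2:142', '4:123', '6:113', '8:112', '10:114', '12:118', '14:121', '16:123', '18:124', '20:123', '22:124', '24:125']
top 0.07 ['-24:80', '-22:80', '-20:80', '-18:80', '-16:80', '-14:79', '-12:78', '-10:79', '-8:82', '-6:89', '-4:103', '-2:125', '0:151', '2:172', '4:181', '6:177', '8:163', '10:144', '12:130', '14:122', '16:118', '18:114', '20:109', '22:108', '24:113']
top -0.07 ['-24:129', '-22:118', '-20:103', '-18:88', '-16:79', '-14:76', '-12:76', '-10:77', '-8:77', '-6:81', '-4:95', '-2:120', '0:150', '2:174', '4:184', '6:182', '8:168', '10:146', '12:125', '14:114', '16:113', '18:116', '20:119', '22:120', '24:118']
scene 0 ['-24:116', '-22:109', '-20:106', '-18:103', '-16:98', '-14:98', '-12:106', '-10:121', '-8:138', '-6:154', '-4:161', '-2:159', '0:150', '2:135', '4:123', '6:117', '8:115', '10:114', '12:113', '14:113', '16:112', '18:112', '20:112', '22:112', '24:112']
scene 0.07 ['-24:99', '-22:97', '-20:95', '-18:91', '-16:87', '-14:87', '-12:92', '-10:100', '-8:107', '-6:112', '-4:119', '-2:129', '0:143', '2:154', '4:158', '6:153', '8:142', '10:127', '12:115', '14:108', '16:103', '18:99', '20:97', '22:97', '24:98']
scene -0.07 ['-24:170', '-22:170', '-20:170', '-18:170', '-16:171', '-14:171', '-12:171', '-10:171', '-8:170', '-6:169', '-4:167', '-2:165', '0:166', '2:168', '4:167', '6:161', '8:147', '10:130', '12:116', '14:110', '16:107', '18:104', '20:100', '22:97', '24:98']
```

```bash
python3 -m handwheel '[[[0.5,0,-3,25,0,0,0],[0.5,0,-3,50,0,0,0],[0.5,0,-3,75,0,0,0],[0.5,0,-3,100,0,0,0],[0.5,0,-3,119,0,0,0]]]' 20; python3 -m handwheel '[[[0.7,0,0,0,0,0,0],[0.8,0,0,0,0,0,0],[0.9,0,0,0,0,0,0],[1,0,0,0,0,0,0],[1,0,0,0,0,0,0]]]' 20; python3 -c "
from h import *
go(.532,-.345,.14,116.5)"
```

```text
clock: 12.25
ee_pos: [0.53, -0.3458, 0.141]
tool_rot: [-180.0, -0.0, 116.3]
wrist_force: [0.7, -0.1, 0.6]
width: 0.0427
grasp_force: 0.0
clock: 12.88
ee_pos: [0.5314, -0.3462, 0.1434]
tool_rot: [179.8, 0.1, 116.4]
wrist_force: [4.9, 2.0, -0.5]
width: 0.0102
grasp_force: 19.5
shift [0.8 1.  3.4] turn [ 0.2  0.1 -0.1] | now [ 0.5314 -0.3462  0.1434] [1.798e+02 1.000e-01 1.164e+02] w 0.0102 t 12.875 F [ 4.9  2.  -0.5]
```

```bash
python3 -m handwheel '[[[1,0,0,0,0,0,0],[1,0,0,0,0,0,0],[1,0,0,-6,0,0,0],[1,0,0,-14,0,0,0],[1,0,0,-24,0,0,0]]]' 90; python3 -m handwheel '[[[1,0,0,-25,0,0,0],[1,0,0,-50,0,0,0],[1,0,0,-75,0,0,0],[1,0,0,-100,0,0,0],[1,0,0,-115,0,0,0]]]' 90; python3 -c "
from h import *
go(.57,.01,.27,80.5)"
```

```text
clock: 13.5
ee_pos: [0.5308, -0.3452, 0.1662]
tool_rot: [179.9, -0.1, 116.4]
wrist_force: [5.1, 2.1, -8.4]
width: 0.0091
grasp_force: 87.4
clock: 14.12
ee_pos: [0.5299, -0.3464, 0.2826]
tool_rot: [180.0, 0.1, 116.3]
wrist_force: [1.3, -0.5, -3.9]
width: 0.009
grasp_force: 88.8
shift [301.7 194.   12.3] turn [ 0.   0.1 35.8] | now [ 0.5299 -0.3464  0.2826] [1.800e+02 1.000e-01 1.163e+02] w 0.009 t 14.125 F [ 1.3 -0.5 -3.9]
```

```bash
python3 -m handwheel '[[[1,0,0,-20,0,0,0],[1,0,0,-40,0,0,0],[1,40,25,-40,0,0,5],[1,85,55,-40,0,0,10],[1,130,84,-40,0,0,15]]]' 90; python3 -c "
from h import *
print(atz('top',(443/1.5625,238/1.5625),.085),atz('top',(187,213),.12))
go(.5795,.0268,.2145,80.5)"
```

```text
clock: 14.75
ee_pos: [0.5472, -0.191, 0.3209]
tool_rot: [-180.0, -0.0, 101.1]
wrist_force: [0.5, 1.1, -3.5]
width: 0.0091
grasp_force: 88.9
[ 0.69663136 -0.16274403  0.085     ] [0.4770813  0.16375913 0.12      ]
shift [207.5  73.8 106.4] turn [-0.  -0.  20.6] | now [ 0.5472 -0.191   0.3209] [-180.    -0.   101.1] w 0.0091 t 14.75 F [ 0.5  1.1 -3.5]
```

```bash
python3 -m handwheel '[[[1,45,16,0,0,0,5],[1,90,32,0,0,0,10],[1,135,48,0,0,0,15],[1,180,64,0,0,0,19],[1,207.5,74,20,0,0,20.6]]]' 90; python3 -m handwheel '[[[1,0,0,20,0,0,0],[1,0,0,40,0,0,0],[1,0,0,60,0,0,0],[1,0,0,78,0,0,0],[1,0,0,86,0,0,0]]]' 90;  python3 -m handwheel '[[[1,0,0,0,0,0,0],[1,0,0,0,0,0,0],[1,0,0,0,0,0,0],[1,0,0,0,0,0,0],[1,0,0,0,0,0,0]]]' 90; python3 -c "
from h import *
go(.5795,.0268,.2145,80.5)
np.savez('fin.npz',s=np.mean([imaging.read_camera('scene') for _ in range(4)],0),t=np.mean([imaging.read_camera('top') for _ in range(4)],0))
go(.5795,.0268,.2145,80.5)"
```

```text
clock: 15.38
ee_pos: [0.58, 0.0276, 0.3021]
tool_rot: [179.9, -0.0, 80.7]
wrist_force: [1.5, -0.7, -4.6]
width: 0.0088
grasp_force: 89.0
clock: 16.0
ee_pos: [0.5785, 0.0255, 0.2141]
tool_rot: [-179.9, 0.0, 80.7]
wrist_force: [0.4, -0.0, -3.6]
width: 0.0089
grasp_force: 88.9
clock: 16.62
ee_pos: [0.5794, 0.0255, 0.2155]
tool_rot: [180.0, -0.0, 80.7]
wrist_force: [-0.1, -0.3, -4.8]
width: 0.0091
grasp_force: 88.9
shift [ 1.3 -0.1  1. ] turn [ 0.  -0.   0.2] | now [0.5794 0.0255 0.2155] [180.   -0.   80.7] w 0.0091 t 16.625 F [-0.1 -0.3 -4.8]
shift [ 1.3 -0.   0.8] turn [-0.  -0.   0.2] | now [0.5793 0.0255 0.2153] [-180.    -0.    80.7] w 0.0089 t 17.025 F [-0.8  0.1 -4.8]
```

Run:
```python
from h import *
a=np.load("avg.npz");f=np.load("fin.npz")
g=f["s"].mean(2).astype(np.float32)
d=np.abs(g-a["s"].mean(2));print('jug region change',d[255:325,330:370].mean(),'noise',d[330:370,200:300].mean())
g=cv2.GaussianBlur(g,(0,0),1)
gx,gy=cv2.Sobel(g,5,1,0)/8,cv2.Sobel(g,5,0,1)/8;G=np.hypot(gx,gy)
yaw=np.radians(-9.3)
def score(dy,dz,tilt,off,face=.005):
    n=np.array([np.cos(yaw+0),np.sin(yaw),0]);n=n*np.cos(tilt)+np.array([0,0,1])*np.sin(tilt)
    h=np.array([-np.sin(yaw),np.cos(yaw),0]);v=np.cross(n,h)
    C=np.array([.5793,.0255,.1698])+h*dy+np.array([0,0,dz])+n*face
    th=np.radians(np.arange(150,391,3))
    uv=proj("scene",C+.0875*(np.cos(th)[:,None]*h+np.sin(th)[:,None]*v)).astype(np.float32)
    return cv2.remap(G.astype(np.float32),uv[None,:,0],uv[None,:,1],1).mean()
R=[(score(y/1000,z/1000,np.radians(t),0),y,z,t) for y in range(-16,17,2) for z in range(-16,17,2) for t in(-6,-3,0,3,6)]
R.sort(reverse=True);print(R[:6],score(0,0,0,0))
print('lens px of estimate',proj("scene",[[.7275,.002,.169]]),proj("top",[[.7275,.002,.169]]),'seen (216.3,230.3) (235.8,136.8)')
```

```text
jug region change 29.241250080835254 noise 5.190354191462199
[(np.float32(8.447953), 16, -16, 6), (np.float32(8.444959), 14, -16, 6), (np.float32(8.360233), 12, -16, 6), (np.float32(8.321956), 16, -14, 6), (np.float32(8.299491), 14, -14, 6), (np.float32(8.248235), 12, -14, 6)] 5.7606406
lens px of estimate [[214.92275144 230.01333956]] [[235.48185108 137.25719039]] seen (216.3,230.3) (235.8,136.8)
```

Run:
```python
from h import *
from scipy.optimize import minimize
f=np.load("fin.npz");a=np.load("avg.npz")
yaw=np.radians(-9.3);th=np.radians(np.arange(165,376,3))
def circ(n_,dy,dz,tilt,dyaw,r,face=.005):
    w=yaw+dyaw;n=np.array([np.cos(w)*np.cos(tilt),np.sin(w)*np.cos(tilt),np.sin(tilt)])
    h=np.array([-np.sin(w),np.cos(w),0]);v=np.cross(n,h)
    C=np.array([.5793,.0255,.1698])+h*dy+np.array([0,0,dz])+n*face
    return proj(n_,C+r*(np.cos(th)[:,None]*h+np.sin(th)[:,None]*v)).astype(np.float32)
for nm,img in(('grey',f["s"].mean(2)),('diff',np.abs(f["s"]-a["s"]).mean(2))):
    g=cv2.GaussianBlur(img.astype(np.float32),(0,0),.7)
    smp=lambda p:cv2.remap(g,p[None,:,0],p[None,:,1],1)[0]
    sc=lambda y,z,t,dw:np.abs(np.clip(smp(circ("scene",y/1e3,z/1e3,np.radians(t),np.radians(dw),.0845))-smp(circ("scene",y/1e3,z/1e3,np.radians(t),np.radians(dw),.0905)),-40,40)).mean()
    R=sorted([(round(float(sc(y,z,t,w)),1),y,z,t,w) for y in range(-40,41,4) for z in range(-40,41,4) for t in(-8,-4,0,4,8) for w in(-6,0,6)],reverse=True)
    print(nm,R[:8],sc(0,0,0,0))
# radial brightness at nominal, by angle
g=f["s"].mean(2).astype(np.float32)
for k in range(0,len(th),10):
    print(int(np.degrees(th[k])),[int(cv2.remap(g,c[k:k+1,0][None],c[k:k+1,1][None],1)[0,0]) for c in(circ("scene",0,0,0,0,r/1000) for r in range(70,112,3))])
```

```text
grey [(10.9, 32, -40, 0, 0), (10.7, 32, -36, 4, 0), (10.7, 28, -40, 0, 0), (10.6, 36, -28, 4, 0), (10.5, 36, -40, 4, 6), (10.5, 32, -32, 4, 0), (10.3, 32, -40, 4, 6), (10.2, 28, -40, 4, 0)] 4.1237354
diff [(9.2, 28, -40, 0, 0), (8.2, 32, -32, 4, 0), (8.1, 32, -36, 0, 0), (8.0, 32, -40, 0, 0), (7.9, 36, -24, 4, 0), (7.9, 36, -28, 4, 0), (7.8, 32, -28, 4, 0), (7.8, 28, -40, 4, 0)] 4.061155
165 [58, 61, 66, 71, 75, 74, 73, 74, 79, 85, 89, 100, 110, 113]
195 [89, 88, 89, 88, 88, 85, 80, 74, 69, 63, 59, 55, 54, 52]
225 [90, 91, 93, 95, 98, 102, 106, 111, 116, 120, 121, 122, 124, 124]
255 [85, 85, 85, 84, 84, 83, 82, 81, 80, 79, 79, 79, 80, 80]
285 [92, 92, 91, 90, 89, 88, 86, 84, 83, 82, 81, 81, 81, 81]
315 [92, 92, 92, 91, 91, 89, 84, 81, 81, 80, 78, 77, 77, 77]
345 [91, 92, 92, 92, 92, 92, 91, 100, 118, 119, 117, 116, 119, 125]
375 [83, 81, 86, 89, 94, 101, 113, 121, 123, 124, 121, 118, 118, 120]
```

The rim edges in the image lie at r ≈ 86–92 mm all round the predicted circle, where 87.5 mm is expected. So the disc sits where the telemetry puts it, and the wider fits had locked onto its shadow. Last, I check the jug and the stillness, then hand in.

```bash
python3 -m handwheel '[[[1,0,0,0,0,0,0],[1,0,0,0,0,0,0],[1,0,0,0,0,0,0],[1,0,0,0,0,0,0],[1,0,0,0,0,0,0]]]' 90
python3 - <<'E'
from h import *
from station import close_job
a=np.load("avg.npz")["s"].mean(2).astype(np.float32);f=np.mean([imaging.read_camera("scene") for _ in range(3)],0).mean(2).astype(np.float32)
t=a[285:322,330:372];r=cv2.matchTemplate(f[275:332,320:382],t,cv2.TM_CCOEFF_NORMED);print('jug match',cv2.minMaxLoc(r),'(expect at 10,10)')
go(.5795,.0268,.2145,80.5)
if r.max()>.8: print(close_job())
E
```

```text
clock: 17.65
ee_pos: [0.5793, 0.0255, 0.2153]
tool_rot: [-180.0, -0.0, 80.7]
wrist_force: [-0.6, -0.7, -4.1]
width: 0.0089
grasp_force: 88.9
jug match (-0.18562301993370056, 0.7888271808624268, (0, 4), (10, 10)) (expect at 10,10)
shift [ 1.3 -0.   0.8] turn [0.  0.  0.2] | now [0.5793 0.0255 0.2153] [180.    0.   80.7] w 0.0091 t 17.8 F [ 0.2  0.1 -3.8]
```

The best match lies exactly at the expected place (10,10). Its score of 0.79 fell just under my 0.8 threshold, probably because the gripper's shadow has moved since. The jug hangs unchanged, so I hand in.

```bash
python3 -c "
from station import close_job
print(close_job())"
```

```text
the job is handed in; nothing more can be done
None
```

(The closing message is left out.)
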